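# Break the stuck lid of the dry box free and hold it just open

### The arm

A 6-joint arm with a two-finger parallel gripper is mounted at the origin on a cart in front of the work surface, level with it; the furniture and walls round the work are solid. World frame = base frame: x ahead of the robot, y to its left, z up, the work surface at z = 0. Lengths are in m, angles in rad, forces in N, time in s.
With the tool pointing down it reaches from about 0.375 to 0.975 m from the base axis. Payload 3.8 kg.
Tool frame: the origin (TCP) lies midway between the tips of the shut fingers; the grasp point (between the pads) lies 19 mm behind it; z points along the fingers, y is the line along which they close (so a half turn about z gives the same grasp; the last joint's range is limited). The gripper opens to 85 mm and grips with 20 to 120 N. Pads are 22 mm wide; open, the fingers measure 114 mm over their backs; the gripper's body (76 mm by 85 mm) begins 54 mm behind the grasp point. The pads swing forward as they close: fully open they stand 13 mm farther back than shut.
Start: joints at [-1.199, 0.264, 1.604, -0, 1.274, -0.037], TCP at [0.268, -0.619, 0.231] pointing down, gripper open.
Joint ranges: [-2.63, 2.63], [-0.94, 2.18], [0.31, 2.57], [-1.31, 4.45], [0, 2.66], [-2.55, 2.55]. Speed limits (rad/s): [2.57, 2.57, 3.14, 3.14, 3.14, 3.14].

### API

Orientations are given as [roll, pitch, yaw] about the fixed x, y, z axes, in that order (R = Rz(yaw) Ry(pitch) Rx(roll)).
In Python, from workcell import robot, imaging, hand_in gives the robot as it stands.
- The arm moves only by the tool apply_moves, never from a script. Its argument "targets" is a list of rows, each a list of 2 entries, a list of its own where there are three numbers: the shift along the tool's x, y, z as a fraction of full scale, then the turn, a rotation vector about the tool's x, y, z as a fraction of full scale. A call has 1 to 8 rows; each row is the pose to reach, as a shift and turn from the pose commanded when the call began, along the tool's axes at that moment; what a row does not reach only later rows make up. Full scale, the value 1, is 1 m for a shift and 1.5 rad for a turn. A row lasts 1/12 s, in which the tool goes at most 41.7 mm and 7.16 degrees, less where a joint would pass 70% of its speed; a pose out of reach is approached as far as the arm can. A call with a number of a shift or a turn outside -1 to 1 is refused whole. A call with a gripper value outside its range is refused whole. "claw" is the gripper command: -1 is shut, 1 is fully open, values between are in proportion, set as the call begins (left out, the last holds). The fingers move at their own pace and stop on an object; the grip force is fixed at half the most. Time passes only in rows, so rows that repeat a pose let the fingers close. It gives the time, the measured TCP pose, the force, the opening and the grip force at its end, in the units of the state.
- robot.sense(): the state, without advancing time (a new reading comes with each control period).
- imaging.camera(name): name is "scene" or "top"; returns the picture (400x640x3 uint8, blue, green, red); there is no depth.
- imaging.camera_info(name): a dict with "fov_y" (degrees; the focal length in pixels is half the picture's height over the tangent of half this angle, whatever the lens; pixels are square), "cx", "cy" (the principal point, pixels), "xyz" and "attitude" of the camera in the world. Camera axes: x right, y down, z forward; pixel columns grow to the right and rows downward; lengths in m; the calibration is good to about 2 mm. A picture is of the moment at which its call begins. camera_info takes no time and is no camera call.
- hand_in(): hands the job in; it is judged then, once.
The state is a dict: "time_s": time; "q": joint angles; "qvel": joint speeds; "tau": joint torques, N m; "tool_pos": TCP position; "ee_rot": TCP orientation; "contact_force": force on the tool from outside, world axes, zero at the start; "moment": the same for the moment, N m; "finger_gap": finger opening in m; "grip_force": force on a finger pad.
Only numpy, scipy, OpenCV 4.12 (cv2) and the standard library are available. Lean on these libraries where they do the work, as an engineer would, in place of code of your own. Each camera call takes 0.05 s, during which the arm holds its last target. There are 200 camera calls.

### The job

The lift-off lid of the larger of the two plywood dry boxes is stuck in its seal: take it gently by its glued-on knob (squeeze it with no more than 50 N), pull it up until the seal lets go, and hold the lid level over the box and only slightly open, about 2 cm above the seal, for at least two seconds, so that the box can breathe; do not let it fly up. Finish while still holding it there, steady, with nothing but the gripper carrying it. Leave the smaller box shut and everything else where it is.

Things in the scene. Friction and masses are not known exactly. Their poses are not given: they have to be found in the camera images.
- large_box: the larger plywood dry box, screwed to the bench (it cannot move): 180x180 mm, 85 mm high plus a 3 mm rubber seal round its rim, on which the lid lies. Origin at the centre of its underside, z up. It may stand left or right of the smaller box, turned up to 0.45 rad. Its lid's two webs reach 67 mm down into it, 48 mm to either side of the middle along y.
- large_box_lid: its loose lid, plate 186x186x8 mm, 0.24-0.38 kg. Origin at the centre of the plate's underside, 88 mm above the bench when shut. The seal holds it: pulled straight up it needs a peak of 13 to 19 N (weight included) in the first 1-2 mm; the hold fades, is gone after about 6 mm, and only the weight (2.4-3.7 N) and slight rubbing remain. It drops shut when let go.
- large_box_knob (a point): centre of the head of the round wooden knob in the middle of the larger lid: head 26 mm in diameter, 15 mm high, on a 17 mm neck; the point lies 26 mm above the lid's top face and 12 mm below the knob's top, 122 mm above the bench when shut. Axes as the lid's. The knob is glued on: it bears a squeeze of 50 N.
- small_box: the smaller plywood dry box, made like the larger one, screwed to the bench: 130x120 mm, 65 mm high plus seal. Origin at the centre of its underside. To be left shut.
- small_box_lid: the smaller box's lid, plate 136x126x8 mm with the same knob (its top 114 mm above the bench). Origin at the centre of the plate's underside. To be left alone.
- sanding_block: cork sanding block lying between the boxes, 110x64x38 mm; to be left alone. Origin at the centre of its underside.
- bit_case: closed drill-bit case lying between the boxes, 110x63x32 mm; to be left alone. Origin at the centre of its underside.
- pliers: pliers lying flat at the right, 160x68x16 mm; to be left alone. Origin at the centre of its underside.
- offcut_3: wooden offcut, 55x60x50 mm, standing at the left; to be left alone. Origin at the centre of its underside.

How it is judged:
On the way:
1. the larger lid, broken free and in the fingers, is held slightly open (10 to 34 mm up, level within 0.12 rad) for 2 s (z of large_box_knob in the frame of large_box between 0.132 and 0.156 m and angle between large_box_lid's own z axis and vertical below 0.12 rad and contact force between the fingers and large_box_lid above 1 N), for 2 s.
At the end, for the whole second after the job is handed in: The larger lid is held by the fingers (contact force over 1 N) 10 to 34 mm above its shut height, within 15 mm of the box's middle, level within 0.12 rad and still (under 0.02 m/s), no loose thing touching it; the smaller lid has not moved (8 mm) and every bystander is within 3 cm of where it was (all of step 1 and horizontal distance between large_box_lid and large_box below 0.015 m and linear speed of large_box_lid below 0.02 m/s and distance of small_box_lid from where it was at the start of the episode below 0.008 m and contact force between large_box_lid and sanding_block below 0.1 N and contact force between large_box_lid and bit_case below 0.1 N and contact force between large_box_lid and pliers below 0.1 N and contact force between large_box_lid and offcut_3 below 0.1 N and distance of each of sanding_block, bit_case, pliers, offcut_3 from where it was at the start of the episode below 0.03 m); the arm keeps its last pose, push and grip.
It fails at once if the larger lid flew up (over 6 cm above its shut height) (z of large_box_knob in the frame of large_box above 0.182 m).
It fails at once if the knob was squeezed too hard (contact force between the fingers and large_box_lid above 130 N).
It fails at once if the smaller box was opened (distance of small_box_lid from where it was at the start of the episode above 0.015 m).
It fails at once if a bystander was disturbed (distance of any of sanding_block, bit_case, pliers, offcut_3 from where it was at the start of the episode above 0.04 m).
It also fails if it takes over 32 s, if anything falls off the work surface, if the arm or the gripper's body presses on something with over 40 N, if the wrist force passes 120 N, or if a joint passes its speed limit or range.

## Working session

There is one attempt and no reset: what is moved stays moved. The work goes in short steps, Python scripts to look and compute and a tool call to move; the robot and the scene stay as the last step left them, time stands still between calls to the robot, and variables do not carry over. Pictures are saved under pics/ and viewed, at most 10 in all, crops included, and the job is handed in when it is done.

Besides the shell and the picture viewer there is one more tool, called after "Request:" by a JSON object that holds its "name" and its "arguments". apply_moves: Moves the arm, as the interface text tells. Its arguments: {"type":"object","properties":{"targets":{"type":"array"},"claw":{"type":"number"}},"required":["targets"]}

```bash
mkdir -p pics; python3 - <<'E'
from workcell import robot, imaging
import cv2
for n in("top","scene"):
    cv2.imwrite(f"pics/{n}0.png",imaging.camera(n)); print(n,imaging.camera_info(n))
print(robot.sense())
E
```

```text
top {'fov_y': 48.38527488332771, 'cx': 321.4700745314067, 'cy': 194.0901327450364, 'xyz': array([ 0.29920571, -0.035257  ,  1.86925715]), 'attitude': array([-2.98850739,  0.01383771, -1.55011876])}
scene {'fov_y': 45.5415175299763, 'cx': 318.1099479030589, 'cy': 200.34824789950272, 'xyz': array([-0.50731728,  0.59124547,  1.13722225]), 'attitude': array([-2.27804689,  0.00913216, -2.07518765])}
{'time_s': 0.1, 'q': array([-1.19889790e+00,  2.64687667e-01,  1.60526691e+00,  8.17500264e-06,
        1.27369643e+00, -3.69308642e-02]), 'qvel': array([-0.0011613 , -0.0003762 , -0.0041658 ,  0.00049048,  0.00062642,
        0.00117954]), 'tau': array([ 1.39583885e-04, -5.16706431e+01, -3.68590128e+01, -8.68367948e-06,
        6.26335881e-03, -7.33371166e-06]), 'tool_pos': array([ 0.26807336, -0.6187517 ,  0.23006397]), 'ee_rot': array([-3.13953600e+00, -8.38058633e-05,  4.08826807e-01]), 'contact_force': array([0.02569385, 0.18367506, 0.48520312]), 'moment': array([ 0.01024552,  0.02109993, -0.04096839]), 'grip_force': 0.0, 'finger_gap': 0.08560811114643348}
```

View pics/top0.png

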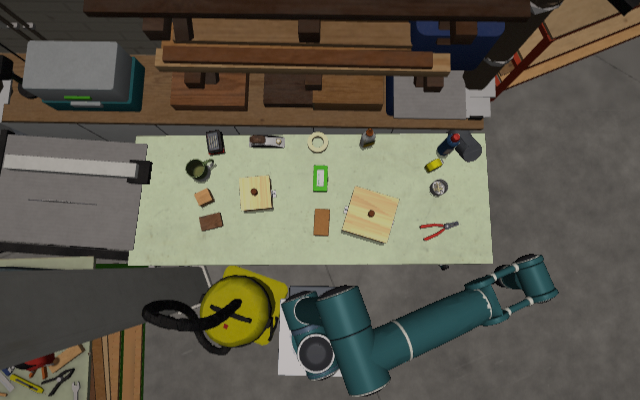

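View pics/scene0.png

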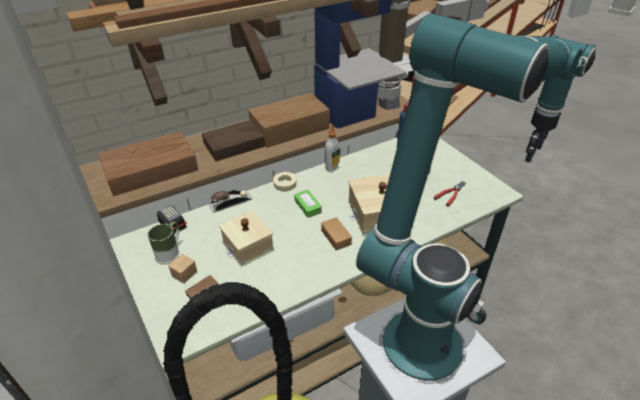

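The larger box is on the right: its knob is at about (371,213) in top and (382,187) in scene. The smaller box's knob is at (254,192) in top. Next I measure the knob and the lid's yaw.

```bash
cat > h.py <<'E'
import numpy as np, cv2
from scipy.spatial.transform import Rotation as R
from workcell import imaging
def ray(n,p):
    i=imaging.camera_info(n); f=200/np.tan(np.radians(i["fov_y"]/2))
    d=R.from_euler("xyz",i["attitude"]).as_matrix()@[(p[0]-i["cx"])/f,(p[1]-i["cy"])/f,1]
    return i["xyz"],d/np.linalg.norm(d)
def onz(n,p,z):
    o,d=ray(n,p); return o+d*(z-o[2])/d[2]
def tri(p,q):
    a,d=ray("top",p); b,e=ray("scene",q)
    s=np.linalg.lstsq(np.c_[d,-e],b-a,rcond=None)[0]
    return (a+d*s[0]+b+e*s[1])/2, np.linalg.norm(a+d*s[0]-b-e*s[1])
def blob(img,box):   # dark knob centroid in x0,y0,x1,y1
    x0,y0,x1,y1=box; v=img[y0:y1,x0:x1].max(2)
    m=(v<np.median(v)*.68).astype(np.uint8)
    n,l,s,c=cv2.connectedComponentsWithStats(m); k=1+s[1:,4].argmax()
    return c[k]+[x0,y0], s[k]
E
python3 - <<'E'
from h import *
t=cv2.imread("pics/top0.png"); s=cv2.imread("pics/scene0.png")
p,a=blob(t,(358,203,384,224)); q,b=blob(s,(374,180,391,194))
print(p,a,q,b,tri(p,q),onz("top",p,.122))
hsv=cv2.cvtColor(t,cv2.COLOR_BGR2HSV)
print(hsv[200,370],hsv[225,365],hsv[160,370],hsv[213,371])
m=cv2.inRange(hsv,(10,60,130),(28,255,255)); m[:,:330]=0;m[:,410:]=0;m[:180]=0;m[250:]=0
c=max(cv2.findContours(m,0,1)[0],key=cv2.contourArea); r=cv2.minAreaRect(c); print(r)
B=cv2.boxPoints(r); P=np.array([onz("top",x,.096) for x in B]); print(P, P.mean(0),[np.linalg.norm(P[i]-P[i-1]) for i in range(4)],[np.arctan2(*(P[i]-P[i-1])[[1,0]]) for i in range(4)])
cr=np.hstack([cv2.resize(t[170:260,320:420],(400,360),interpolation=2),cv2.resize(s[160:240,330:430],(400,360),interpolation=2)])
cv2.imwrite("pics/crop.png",cr)
E
```

```text
[370.84210526 213.21052632] [10  7  7  7 38] [386.         188.18604651] [ 6  0 11 14 86] (array([ 0.49289668, -0.20735364,  0.11216488]), np.float64(0.012416060490653144)) [ 0.49566953 -0.20157023  0.122     ]
[ 21  95 191] [ 21  97 191] [ 38  41 176] [ 10 174  97]
((370.4128723144531, 214.12387084960938), (47.029273986816406, 46.167232513427734), 16.699243545532227)
[[ 0.4312669  -0.08674802  0.096     ]
 [ 0.6108335  -0.13780916  0.096     ]
 [ 0.55907198 -0.31895848  0.096     ]
 [ 0.38133776 -0.2655526   0.096     ]] [ 0.49562753 -0.20226706  0.096     ] [np.float64(0.18564481510767952), np.float64(0.1866853081528695), np.float64(0.1883993845132439), np.float64(0.18558458888597792)] [np.float64(1.298493831534401), np.float64(-0.2770450223906967), np.float64(-1.84911932297578), np.float64(2.8496940021627326)]
```

View pics/crop.png

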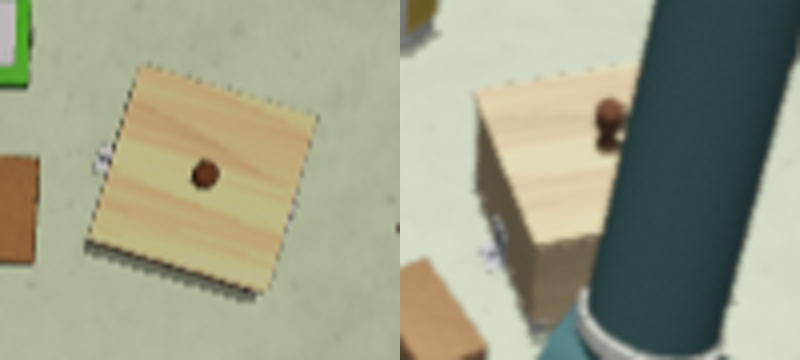

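The two views agree. The knob is at about (0.4955, -0.2015), the lid centre is within 1 mm of it, and the lid's yaw is about -0.275. I move over it at height, in two halves.

Request:
{"name": "apply_moves", "arguments": {"targets": [[[0.025,-0.02,0],[0,0,0]],[[0.055,-0.043,0],[0,0,0]],[[0.085,-0.066,0],[0,0,0]],[[0.11,-0.086,0],[0,0,0]],[[0.135,-0.105,0],[0,0,0]],[[0.16,-0.125,0],[0,0,0]],[[0.187,-0.146,0],[0,0,0]],[[0.187,-0.146,0],[0,0,0]]], "claw": 1}}

```text
time_s: 0.77
tool_pos: [0.3838, -0.4059, 0.2307]
ee_rot: [-3.138, -0.002, 0.413]
contact_force: [0.1, 0.6, -0.4]
finger_gap: 0.0852
grip_force: 0.0
```

Request:
{"name": "apply_moves", "arguments": {"targets": [[[0.025,-0.02,0],[0,0,0]],[[0.055,-0.043,0],[0,0,0]],[[0.085,-0.066,0],[0,0,0]],[[0.12,-0.093,0],[0,0,0]],[[0.15,-0.117,0.005],[0,0,0]],[[0.175,-0.136,0.015],[0,0,0]],[[0.187,-0.146,0.03],[0,0,0]],[[0.187,-0.146,0.03],[0,0,0]]]}}

```text
time_s: 1.43
tool_pos: [0.4947, -0.1993, 0.198]
ee_rot: [-3.137, 0.003, 0.413]
contact_force: [-0.1, 0.9, -0.7]
finger_gap: 0.0856
grip_force: 0.0
```

Request:
{"name": "apply_moves", "arguments": {"targets": [[[0,0,0],[0,0,0]],[[0,0,0],[0,0,0]],[[0,0,0],[0,0,0]],[[0,0,0],[0,0,0]]]}}

```text
time_s: 1.77
tool_pos: [0.4955, -0.2043, 0.2022]
ee_rot: [3.14, -0.001, 0.407]
contact_force: [0.3, -0.5, -0.4]
finger_gap: 0.0856
grip_force: 0.0
```

```bash
python3 - <<'E'
from h import *
from workcell import robot
s=robot.sense(); print(s["tool_pos"],s["ee_rot"],s["q"])
d=R.from_euler("xyz",s["ee_rot"]).inv().apply(np.array([.4955,-.2015,.101])-s["tool_pos"]); print(d)
t=imaging.camera("top"); c=imaging.camera("scene")
cv2.imwrite("pics/c2.png",np.hstack([cv2.resize(t[170:260,320:420],(400,360),interpolation=2),cv2.resize(c[140:240,330:430],(400,360),interpolation=2)]))
E
```

```text
[ 0.49545811 -0.20425754  0.20217088] [ 3.14028656e+00 -7.40062099e-04  4.06989490e-01] [-4.37305962e-01  2.06078682e-02  1.93496280e+00 -3.39390433e-04
  1.18455410e+00  7.26628980e-01]
[ 0.00105516 -0.00264785  0.10116832]
```

View pics/c2.png

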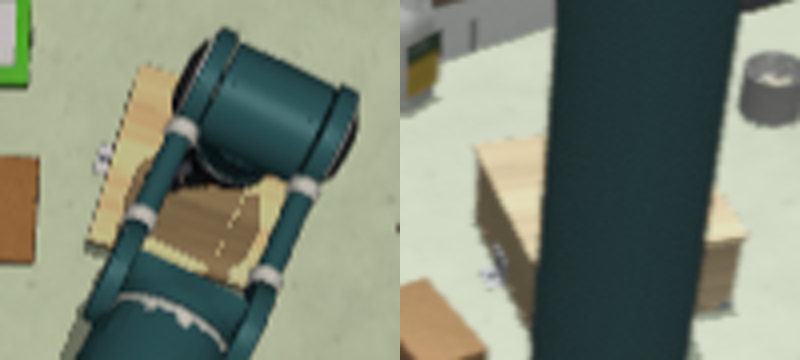

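The arm hides the knob in both views. The pose is within 3 mm of the target and still settling, so I descend with the gripper open.

Request:
{"name": "apply_moves", "arguments": {"targets": [[[0,0,0.015],[0,0,0]],[[0,-0.001,0.03],[0,0,0]],[[0,-0.001,0.045],[0,0,0]],[[0,-0.001,0.06],[0,0,0]],[[0,-0.001,0.072],[0,0,0]],[[0,-0.001,0.083],[0,0,0]],[[0,-0.001,0.092],[0,0,0]],[[0,-0.001,0.1],[0,0,0]]]}}

```text
time_s: 2.53
tool_pos: [0.495, -0.2021, 0.1006]
ee_rot: [-3.142, 0.0, 0.408]
contact_force: [0.4, 1.0, -0.3]
finger_gap: 0.0854
grip_force: 0.0
```

Request:
{"name": "apply_moves", "arguments": {"targets": [[[0,0,0],[0,0,0]],[[0,0,0],[0,0,0]],[[0,0,0],[0,0,0]],[[0,0,0],[0,0,0]],[[0,0,0],[0,0,0]],[[0,0,0],[0,0,0]]], "claw": -0.3}}

```text
time_s: 3.03
tool_pos: [0.4955, -0.202, 0.1019]
ee_rot: [3.141, -0.001, 0.409]
contact_force: [0.6, -0.1, 0.0]
finger_gap: 0.03
grip_force: 0.0
```

The gap is 30 mm with no contact. I close in small steps and watch the grip force.

Request:
{"name": "apply_moves", "arguments": {"targets": [[[0,0,0],[0,0,0]],[[0,0,0],[0,0,0]],[[0,0,0],[0,0,0]],[[0,0,0],[0,0,0]]], "claw": -0.4}}

```text
time_s: 3.37
tool_pos: [0.4952, -0.2017, 0.1017]
ee_rot: [-3.142, -0.0, 0.409]
contact_force: [-0.1, 2.3, 4.4]
finger_gap: 0.0256
grip_force: 2.7
```

Request:
{"name": "apply_moves", "arguments": {"targets": [[[0,0,0],[0,0,0]],[[0,0,0],[0,0,0]],[[0,0,0],[0,0,0]],[[0,0,0],[0,0,0]]], "claw": -0.44}}

```text
time_s: 3.7
tool_pos: [0.4952, -0.2017, 0.1019]
ee_rot: [-3.141, -0.0, 0.409]
contact_force: [-1.7, 2.4, 6.3]
finger_gap: 0.0246
grip_force: 31.8
```

The grip force follows the claw command at about 0.7 N per 0.001. I aim for about 43 N.

Request:
{"name": "apply_moves", "arguments": {"targets": [[[0,0,0],[0,0,0]],[[0,0,0],[0,0,0]],[[0,0,0],[0,0,0]],[[0,0,0],[0,0,0]]], "claw": -0.455}}

```text
time_s: 4.03
tool_pos: [0.4952, -0.2017, 0.102]
ee_rot: [-3.141, -0.0, 0.409]
contact_force: [-1.3, 2.7, 5.1]
finger_gap: 0.0243
grip_force: 45.4
```

Now I pull up slowly, 3 mm at first.

Request:
{"name": "apply_moves", "arguments": {"targets": [[[0,0,-0.0004],[0,0,0]],[[0,0,-0.0008],[0,0,0]],[[0,0,-0.0012],[0,0,0]],[[0,0,-0.0016],[0,0,0]],[[0,0,-0.002],[0,0,0]],[[0,0,-0.0024],[0,0,0]],[[0,0,-0.0027],[0,0,0]],[[0,0,-0.003],[0,0,0]]]}}

```text
time_s: 4.7
tool_pos: [0.4935, -0.2014, 0.1025]
ee_rot: [-3.139, 0.002, 0.409]
contact_force: [0.7, 0.4, -13.1]
finger_gap: 0.0243
grip_force: 44.9
```

Request:
{"name": "apply_moves", "arguments": {"targets": [[[0,0,-0.0004],[0,0,0]],[[0,0,-0.0008],[0,0,0]],[[0,0,-0.0012],[0,0,0]],[[0,0,-0.0016],[0,0,0]],[[0,0,-0.002],[0,0,0]],[[0,0,-0.0024],[0,0,0]],[[0,0,-0.0027],[0,0,0]],[[0,0,-0.003],[0,0,0]]]}}

```text
time_s: 5.37
tool_pos: [0.4964, -0.2024, 0.109]
ee_rot: [3.139, -0.002, 0.409]
contact_force: [0.0, 0.5, -6.2]
finger_gap: 0.0243
grip_force: 45.8
```

The seal has let go. I raise it a further 15 mm gently.

Request:
{"name": "apply_moves", "arguments": {"targets": [[[0,0,-0.001],[0,0,0]],[[0,0,-0.003],[0,0,0]],[[0,0,-0.005],[0,0,0]],[[0,0,-0.0075],[0,0,0]],[[0,0,-0.01],[0,0,0]],[[0,0,-0.0125],[0,0,0]],[[0,0,-0.0145],[0,0,0]],[[0,0,-0.0155],[0,0,0]]]}}

```text
time_s: 6.03
tool_pos: [0.4953, -0.202, 0.1234]
ee_rot: [3.141, -0.001, 0.409]
contact_force: [0.1, 0.2, -4.2]
finger_gap: 0.0242
grip_force: 45.9
```

Request:
{"name": "apply_moves", "arguments": {"targets": [[[0,0,0],[0,0,0]],[[0,0,0],[0,0,0]],[[0,0,0],[0,0,0]],[[0,0,0],[0,0,0]],[[0,0,0],[0,0,0]],[[0,0,0],[0,0,0]],[[0,0,0],[0,0,0]],[[0,0,0],[0,0,0]]]}}

```text
time_s: 6.7
tool_pos: [0.4951, -0.2019, 0.1227]
ee_rot: [3.142, -0.0, 0.409]
contact_force: [-0.2, 0.3, -3.8]
finger_gap: 0.0247
grip_force: 46.1
```

```bash
python3 - <<'E'
from h import *
t=imaging.camera("top"); c=imaging.camera("scene")
cv2.imwrite("pics/c3.png",np.hstack([cv2.resize(t[170:260,320:420],(400,360),interpolation=2),cv2.resize(c[140:240,330:430],(400,360),interpolation=2)]))
E
```

```text
(no output)
```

View pics/c3.png

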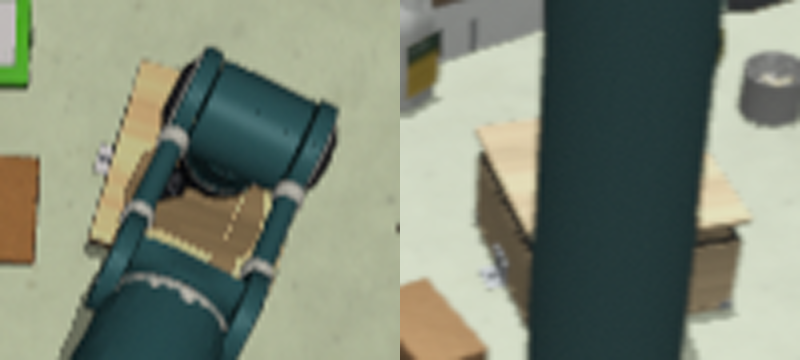

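The lid is up about 20 mm, with a dark gap under it at crop (490,160) and (720,235). Its left and right corners rose about equally (20 and 17 crop px), so it is level. I hold it there.

Request:
{"name": "apply_moves", "arguments": {"targets": [[[0,0,0],[0,0,0]],[[0,0,0],[0,0,0]],[[0,0,0],[0,0,0]],[[0,0,0],[0,0,0]],[[0,0,0],[0,0,0]],[[0,0,0],[0,0,0]],[[0,0,0],[0,0,0]],[[0,0,0],[0,0,0]]]}}

```text
time_s: 7.47
tool_pos: [0.495, -0.2018, 0.1227]
ee_rot: [-3.142, 0.0, 0.409]
contact_force: [1.1, 0.2, -3.3]
finger_gap: 0.0242
grip_force: 46.0
```

Request:
{"name": "apply_moves", "arguments": {"targets": [[[0,0,0],[0,0,0]],[[0,0,0],[0,0,0]],[[0,0,0],[0,0,0]],[[0,0,0],[0,0,0]],[[0,0,0],[0,0,0]],[[0,0,0],[0,0,0]],[[0,0,0],[0,0,0]],[[0,0,0],[0,0,0]]]}}

```text
time_s: 8.13
tool_pos: [0.495, -0.2018, 0.1228]
ee_rot: [-3.142, 0.0, 0.409]
contact_force: [0.2, -0.2, -3.7]
finger_gap: 0.024
grip_force: 46.0
```

Request:
{"name": "apply_moves", "arguments": {"targets": [[[0,0,0],[0,0,0]],[[0,0,0],[0,0,0]],[[0,0,0],[0,0,0]],[[0,0,0],[0,0,0]],[[0,0,0],[0,0,0]],[[0,0,0],[0,0,0]],[[0,0,0],[0,0,0]],[[0,0,0],[0,0,0]]]}}

```text
time_s: 8.8
tool_pos: [0.495, -0.2018, 0.1228]
ee_rot: [-3.142, -0.0, 0.409]
contact_force: [1.2, 0.5, -3.0]
finger_gap: 0.0244
grip_force: 46.0
```

Request:
{"name": "apply_moves", "arguments": {"targets": [[[0,0,0],[0,0,0]],[[0,0,0],[0,0,0]],[[0,0,0],[0,0,0]],[[0,0,0],[0,0,0]],[[0,0,0],[0,0,0]],[[0,0,0],[0,0,0]],[[0,0,0],[0,0,0]],[[0,0,0],[0,0,0]]]}}

```text
time_s: 9.47
tool_pos: [0.495, -0.2018, 0.1228]
ee_rot: [-3.142, 0.0, 0.409]
contact_force: [0.6, 0.4, -4.0]
finger_gap: 0.0245
grip_force: 46.0
```

```bash
python3 -c "
from workcell import robot,hand_in
s=robot.sense();print(s['time_s'],s['tool_pos'],s['grip_force'],s['contact_force'],abs(s['qvel']).max())
print(hand_in())"
```

```text
9.4667 [ 0.4949869  -0.20184362  0.12276197] 45.960297270298724 [ 0.61549592  0.39048296 -3.98209135] 0.0015584636713096667
the job is handed in; nothing more can be done
None
```

The larger lid came free of its seal and was handed in held level about 2 cm above it, steady for over 3 s at a 46 N squeeze; the smaller box and the other things were not approached, and `hand_in()` gave no verdict.

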